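Tap the pug mill's bearing cup home

ROBOT

A 6-joint arm with a two-finger parallel gripper is mounted at the origin on the work surface. World frame = base frame: x ahead of the robot, y to its left, z up, the work surface at z = 0. Lengths are in mm, angles in rad, forces in N, time in s.
With the tool pointing down it reaches from about 275 to 750 mm from the base axis. Payload 10.2 kg.
Tool frame: the origin (TCP) lies at the very end of the fingers, on their centre line; the grasp point (between the pads) lies 19 mm behind it; z points along the fingers, y is the line along which they close (so a half turn about z gives the same grasp; the last joint's range is limited). The gripper opens to 85 mm and grips with 20 to 120 N. Pads are 22 mm wide; open, the fingers measure 114 mm over their backs; the gripper's body (76 mm by 85 mm) begins 54 mm behind the grasp point. The pads swing forward as they close: fully open they stand 13 mm farther back than shut.
Start: joints at [0.886, 0.313, 1.498, -0, 1.331, -0.223], TCP at [233.932, 470.007, 231.294] pointing down, gripper open.
Joint ranges: [-2.94, 2.94], [-0.97, 2.17], [0.19, 2.56], [-1.23, 4.37], [0.02, 3.11], [-2.88, 2.88]. Speed limits (rad/s): [2.39, 2.39, 3.01, 3.14, 3.14, 3.14].

INTERFACE

Orientations are given as a unit quaternion [w, x, y, z].
In Python, from rig import ctrl gives the robot as it stands.
- The arm moves only by the tool step_arm, never from a script. Its argument "increments" is a list of rows, each a list of 3 entries, a list of its own where there are three numbers: the shift along the tool's x, y, z in cm, then the turn, a rotation vector about the tool's x, y, z in degrees, then the opening in per cent of the stroke, from 0 (shut) to 100 (fully open). A call has 1 to 8 rows; each row is the pose to reach, as a shift and turn from the pose commanded when the call began, along the tool's axes at that moment; what a row does not reach only later rows make up. A row lasts 1/8 s, in which the tool goes at most 62.5 mm and 10.7 degrees, less where a joint would pass 70% of its speed; a pose out of reach is approached as far as the arm can. A call with a gripper value outside its range is refused whole. The fingers move at their own pace and stop on an object; "squeeze" is the grip in N (left out, the last holds). Time passes only in rows, so rows that repeat a pose let the fingers close. It gives the time, the measured TCP pose, the force, the opening and the grip force at its end, in the units of the state.
- ctrl.sense(): the state, without advancing time (a new reading comes with each control period).
- ctrl.capture(name): name is "scene" or "top" or "wrist"; returns a dict with "img" (480x640x3 uint8, red, green, blue), "fx", "fy", "cx", "cy" (pixels), "k1" (the pictures are not rectified: a ray, as slopes to the right and down, at radius r is drawn at 1 + k1 r^2 times it, then the intrinsics apply), "extrinsics" (4x4, takes a point from camera to world coordinates). Camera axes: x right, y down, z forward; pixel columns grow to the right and rows downward; lengths in mm; the calibration is good to about 2 mm. A picture is of the moment at which its call begins. There is no depth.
- ctrl.finish_job(): hands the job in; it is judged then, once.
The state is a dict: "time_s": time; "joints": joint angles; "dq": joint speeds; "tau": joint torques, N m; "eef_pos": TCP position; "ee_rot": TCP orientation; "force": force on the tool from outside, world axes, zero at the start; "wrist_torque": the same for the moment, N m; "grip_width": opening from 0.0 (shut) to 1.0 (fully open); "grip_force": force on a finger pad.
Only numpy, scipy, OpenCV 4.12 (cv2) and the standard library are available. Lean on these libraries where they do the work, as an engineer would, in place of code of your own. Each camera call takes 0.05 s, during which the arm holds its last target. There are 200 camera calls.

TASK

Take the brass drift from its wooden block and tap the bearing cup down into its bore, a little at a time and alternately on opposite sides of its rim, so that it goes in square without ever cocking, until its flange sits flat on the housing all round. Touch the cup only with the drift, then stand the drift back in its hole in the block and leave the other things on the table where they are.

Things in the scene. Friction and masses are not known exactly. Their poses are not given: they have to be found in the camera images.
- housing: Cream cast bearing housing of a clay pug mill on a 170 x 170 mm plywood board, fixed to the table: square foot 136 mm, round boss 120 mm in diameter, flat upper face 66 mm above the table. Origin: centre of the board's underside; z up. The housing stands on the left or the right of the table and may be turned.
- bore_mouth (a point): Centre of the 80 mm bore in the plane of the housing's flat upper face (66 mm above the table); z up along the bore.
- cup: Steel bearing cup started in the bore: flange 104 mm across, 8 mm thick, with a 62 mm opening, so the rim to tap is a flat ring 21 mm wide; below it a 16 mm skirt fits the bore tightly. Origin: centre of the flange's underside; z is the cup's axis. At first the underside is 9 to 12 mm above the housing face and leans up to 2 degrees. Home: flange flat on the face, origin at bore_mouth.
- cup_top (a point): Centre of the cup's opening in the plane of the rim's upper face; tap about 43 mm out from it. The fit's friction holds the cup where it is left. Tapped on one side, the rim yields at about 7 to 12 N: that side sinks by the whole push, the centre by 0.45 of it, the far edge rises by 0.2. A lean over 5 degrees scores the bore and spoils the job.
- tool_block: Wooden tool block 130 x 85 x 50 mm, fixed to the table, with the drift's hole in the middle of its top. Origin: centre of the underside.
- drift_hole (a point): Centre of the bottom of the drift's hole: hole 28 mm in diameter, 40 mm deep, so its mouth is 40 mm above this point and 50 mm above the table.
- drift: Round brass bar 150 mm long, 0.65 kg, standing upright in the hole of the block: the lower 43 mm is 22 mm in diameter with a flat striking end, the upper 105 mm is a 28 mm shank to grip. Origin: centre of the striking (lower) end; z up along the bar.
- rollers: Steel roller bearing cone, a ring 72 mm in diameter and 22 mm high, lying loose on the table; leave it. Origin: centre of the underside.
- grease_tin: Closed round tin 84 mm in diameter and 65 mm high with a green label, loose on the table; leave it. Origin: centre of the underside.
- spanner: Steel spanner 190 mm long, loose on the table; leave it. Origin: under its middle.
Not all that is in view belongs to the job. Several things have the shape of the tool_block; the one meant has the colours described above.

How it is judged:
By the outcome, as a careful person would: the job done as asked, in the order asked, and still so for the second after the job is handed in, with the robot touching nothing.
It also fails if it takes over 72 s, if anything falls off the work surface, if the arm or the gripper's body presses on something with over 40 N, if the wrist force passes 120 N, or if a joint passes its speed limit or range.

## Working session

There is one attempt and no reset: what is moved stays moved. The work goes in short steps, Python scripts to look and compute and a tool call to move; the robot and the scene stay as the last step left them, time stands still between calls to the robot, and variables do not carry over. Pictures are saved under pics/ and viewed, at most 10 in all, crops included, and the job is handed in when it is done.

Besides the shell and the picture viewer there is one more tool, called after ">>>" as a command line: name --argument value ..., lists and objects as JSON in quotes. step_arm: Moves the arm, as the interface text tells. Its arguments: {"type":"object","properties":{"increments":{"type":"array"},"squeeze":{"type":"number"}},"required":["increments"]}

```bash
mkdir -p pics; cat > h.py <<'E'
import numpy as np, cv2
from rig import ctrl
from scipy.spatial.transform import Rotation as R
def cap(n,f=None):
    c=ctrl.capture(n)
    if f: cv2.imwrite('pics/'+f,c['img'][:,:,::-1])
    return c
def ray(c,u,v):
    x=(u-c['cx'])/c['fx'];y=(v-c['cy'])/c['fy']
    K=np.eye(3); p=cv2.undistortPoints(np.array([[[x,y]]],float),K,np.array([c['k1'],0,0,0.]))[0,0]
    E=np.array(c['extrinsics']); d=E[:3,:3]@np.array([p[0],p[1],1]); return E[:3,3],d
def onz(c,u,v,z):
    o,d=ray(c,u,v); return o+d*(z-o[2])/d[2]
def proj(c,P):
    E=np.array(c['extrinsics']); q=E[:3,:3].T@(np.array(P)-E[:3,3]); x,y=q[:2]/q[2]; s=1+c['k1']*(x*x+y*y)
    return np.array([c['fx']*x*s+c['cx'],c['fy']*y*s+c['cy']])
def tooldelta(P):
    s=ctrl.sense(); w,x,y,z=s['ee_rot']; return R.from_quat([x,y,z,w]).inv().apply(np.array(P)-np.array(s['eef_pos']))/10
E
python3 - <<'E'
from h import *
for n in ['scene','top']:
    c=cap(n,n+'0.png'); print(n,np.round(c['extrinsics'],2).tolist(),c['fx'],c['k1'])
s=ctrl.sense(); print({k:np.round(v,3).tolist() for k,v in s.items()})
E
```

```text
scene [[0.5, 0.48, -0.72, 1432.11], [0.86, -0.29, 0.41, -547.25], [-0.01, -0.83, -0.56, 764.45], [0.0, 0.0, 0.0, 1.0]] 562.1820087932432 -0.10695039598759785
top [[-0.02, -0.98, 0.2, 371.61], [-1.0, 0.02, -0.01, -42.05], [0.01, -0.2, -0.98, 1032.67], [0.0, 0.0, 0.0, 1.0]] 479.85431749165934 -0.05595490901523393
{'time_s': 0.1, 'joints': [0.886, 0.313, 1.498, -0.0, 1.331, -0.223], 'dq': [0.001, -0.0, -0.004, -0.001, -0.002, 0.001], 'tau': [0.004, -41.29, -26.014, -0.0, 0.003, 0.0], 'eef_pos': [233.761, 469.815, 230.79], 'ee_rot': [-0.0, 0.229, 0.973, -0.001], 'force': [-0.102, -0.296, -0.605], 'wrist_torque': [0.045, -0.047, 0.01], 'grip_force': 0.0, 'grip_width': 0.999}
```

View pics/top0.png

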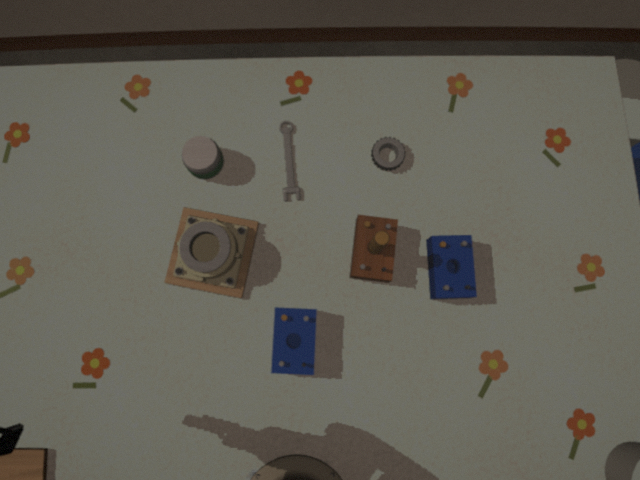

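View pics/scene0.png

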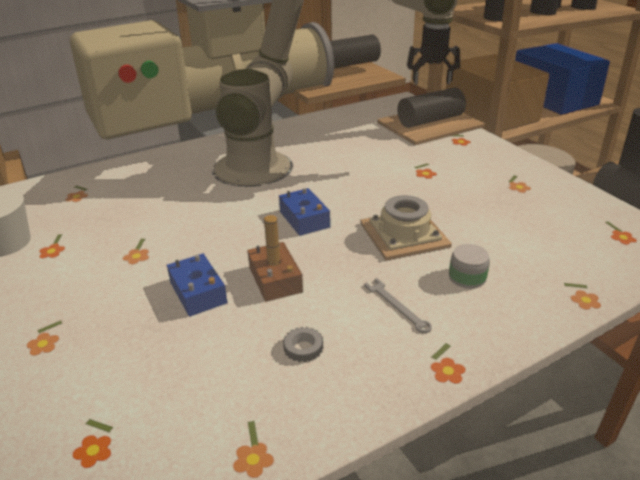

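Top view: what could be taken for the block is the brown wooden block with the brass drift at (375,248), the blue block at (452,267) and the blue block at (294,341). I choose the brown one, since it is wooden and holds the drift. The housing and cup are at (212,250). I'll check the choice in a close crop.

```bash
python3 - <<'E'
from h import *
c=cap('top'); im=c['img'][:,:,::-1]
a=im[195:305,150:270];b=im[195:305,335:425]
cr=cv2.resize(np.hstack([a,b]),None,fx=3.8,fy=3.8,interpolation=cv2.INTER_CUBIC)
cr=np.clip(cr*1.6,0,255).astype(np.uint8); cv2.imwrite('pics/crop1.png',cr)
print('drift top',onz(c,381,238,160),'cup',onz(c,207,248,84))
print('block',[onz(c,u,v,50)[:2].round(0) for u,v in [(359,216),(397,220),(391,281),(351,277)]])
print('board',[onz(c,u,v,12)[:2].round(0) for u,v in [(184,208),(258,221),(242,297),(166,283)]])
E
```

```text
drift top [ 527.39666869 -172.93525282  160.        ] cup [527.77935095 165.20853908  84.        ]
block [array([ 595., -145.]), array([ 585., -225.]), array([ 457., -206.]), array([ 467., -124.])]
board [array([629., 234.]), array([597.,  71.]), array([433., 105.]), array([466., 267.])]
```

View pics/crop1.png

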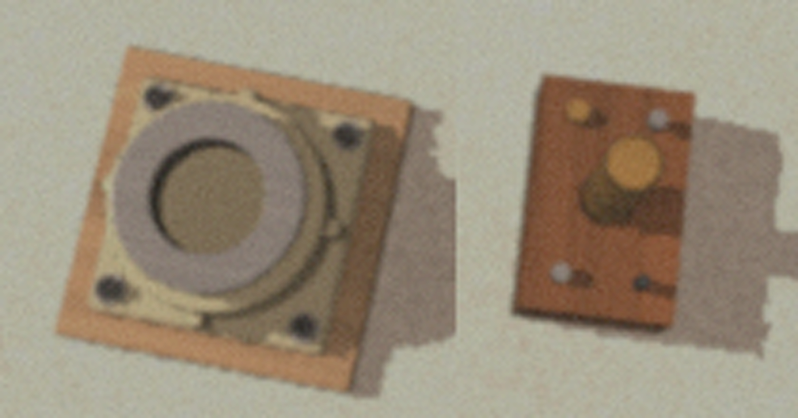

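The close crop shows the brown wooden block with the brass drift standing in it (drift top at about (633,163)). The grey cup ring is on the housing at crop (209,197). The choice of block holds.

```bash
python3 - <<'E'
from h import *
print(tooldelta([527,-174,235]))
E
```

```text
[-54.93554867 -44.57946219  -0.38449524]
```

>>> step_arm --increments '[[[-55,-44.6,-0.4],[0,0,0],100],[[-55,-44.6,-0.4],[0,0,0],100],[[-55,-44.6,-0.4],[0,0,0],100],[[-55,-44.6,-0.4],[0,0,0],100],[[-55,-44.6,-0.4],[0,0,0],100],[[-55,-44.6,-0.4],[0,0,0],100],[[-55,-44.6,-0.4],[0,0,0],100],[[-55,-44.6,-0.4],[0,0,0],100]]'

```text
time_s: 1.15
eef_pos: [441.7, 13.0, 234.2]
ee_rot: [0.0, 0.229, 0.973, 0.0]
force: [1.6, 1.4, 0.2]
grip_width: 0.996
grip_force: 0.0
```

>>> step_arm --increments '[[[-16,-12.9,0],[0,0,0],100],[[-16,-12.9,0],[0,0,0],100],[[-16,-12.9,0],[0,0,0],100],[[-16,-12.9,0],[0,0,0],100],[[-16,-12.9,0],[0,0,0],100]]'

```text
time_s: 1.78
eef_pos: [527.0, -172.5, 233.4]
ee_rot: [-0.001, 0.23, 0.973, 0.0]
force: [0.2, 0.2, -0.6]
grip_width: 1.0
grip_force: 0.0
```

```bash
python3 - <<'E'
from h import *
c=cap('wrist','w1.png'); s=ctrl.sense(); print(s['eef_pos'],s['joints'],np.round(c['extrinsics'],2).tolist(),proj(c,[527,-174,160]))
E
```

```text
[ 526.79068086 -171.47384878  233.69782228] [-5.26264727e-01  3.75906879e-01  1.40370782e+00  1.56265113e-04
  1.36301431e+00 -1.63492241e+00] [[0.45, 0.85, 0.27, 457.55], [0.89, -0.43, -0.13, -137.0], [0.0, 0.3, -0.95, 376.14], [0.0, 0.0, 0.0, 1.0]] [319.98393069 251.15376154]
```

View pics/w1.png

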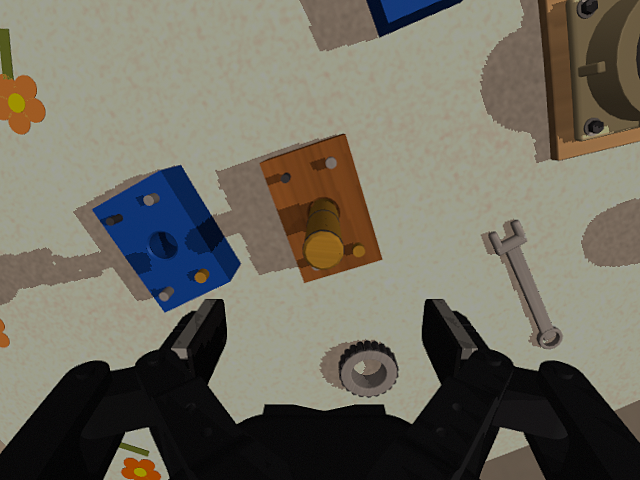

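The wrist view shows the drift top at (324,250), between the open fingers, and the housing at upper right.

```bash
python3 - <<'E'
from h import *
c=cap('wrist'); P=onz(c,324,250,160); print(P, tooldelta([P[0],P[1],95]))
E
```

```text
[ 527.40274357 -170.21018267  160.        ] [-0.03852513  0.08804013 13.89975864]
```

>>> step_arm --increments '[[[0,0.1,6],[0,0,0],100],[[0,0.1,11],[0,0,0],100],[[0,0.1,13.9],[0,0,0],100],[[0,0.1,13.9],[0,0,0],60],[[0,0.1,13.9],[0,0,0],15],[[0,0.1,13.9],[0,0,0],15],[[0,0.1,13.9],[0,0,0],15],[[0,0.1,13.9],[0,0,0],15]]' --squeeze 110

```text
time_s: 2.88
eef_pos: [528.1, -172.0, 97.1]
ee_rot: [0.001, 0.229, 0.973, -0.001]
force: [-1.9, -3.0, 7.2]
grip_width: 0.303
grip_force: 106.9
```

>>> step_arm --increments '[[[0,0,0],[0,0,0],15],[[0,0,0],[0,0,0],15]]'

```text
time_s: 3.12
eef_pos: [528.0, -171.9, 97.1]
ee_rot: [0.001, 0.229, 0.973, -0.001]
force: [-2.8, -2.2, 8.1]
grip_width: 0.298
grip_force: 106.9
```

```bash
python3 - <<'E'
from h import *
for i in range(2):
    c=cap('top'); s=ctrl.sense(); print(s['eef_pos'],s['force'],s['ee_rot'],s['grip_width'])
E
```

```text
[ 528.07178808 -171.98257505   97.1079379 ] [-2.85121585 -2.42654112  7.73062657] [ 0.00150903  0.22873353  0.9734871  -0.00124693] 0.3061622577510914
[ 528.05222045 -171.96186639   97.09369028] [-2.42289769 -3.5126226   7.2311237 ] [ 0.00147383  0.22874237  0.97348511 -0.00122462] 0.30156189653319776
```

>>> step_arm --increments '[[[0,0,-3],[0,0,0],15],[[0,0,-7],[0,0,0],15],[[0,0,-12],[0,0,0],15],[[0,0,-12],[0,0,0],15]]'

```text
time_s: 3.72
eef_pos: [528.5, -171.3, 218.6]
ee_rot: [0.003, 0.229, 0.973, -0.001]
force: [0.7, 0.0, -8.2]
grip_width: 0.302
grip_force: 108.6
```

```bash
python3 - <<'E'
from h import *
s=ctrl.sense(); print(s['eef_pos'],s['force'],s['grip_width'])
a=cap('top')['img'][195:305,150:270][:,:,::-1]; cs=cap('scene'); b=cs['img'][180:270,350:460][:,:,::-1]
cv2.imwrite('pics/crop2.png',np.clip(1.5*np.hstack([cv2.resize(a,(440,403),interpolation=2),cv2.resize(b,(360,403)[:1]+(403,),interpolation=2)]).astype(float),0,255).astype(np.uint8))
# grey ring: low saturation in top
t=cap('top'); hsv=cv2.cvtColor(t['img'],cv2.COLOR_RGB2HSV)
print(hsv[248,185],hsv[248,208],hsv[222,205],hsv[273,205],hsv[280,250])
E
```

```text
[ 528.52019031 -171.31642287  218.55557021] [ 6.94743234e-01  3.20484401e-03 -8.23272303e+00] 0.3024172436769081
[16 37 90] [18 75 82] [11 37 96] [19 75 95] [14 53 92]
```

View pics/crop2.png

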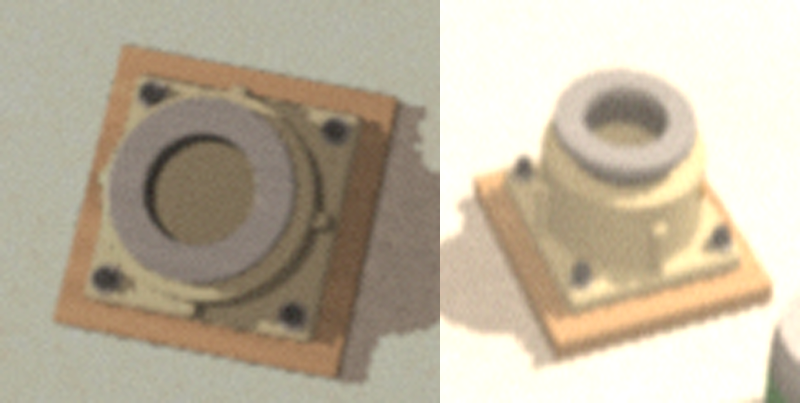

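The left crop (top view) shows the cup ring centred at crop (200,189), which is pixel (204.6,246.6). The right crop (scene view) shows the ring centred at crop (626,122).

```bash
python3 - <<'E'
from h import *
t=cap('top'); s=cap('scene')
o1,d1=ray(t,204.6,246.6)
# scene: crop x scale 360/110, y 403/90
o2,d2=ray(s,350+(626-440)*110/360,180+122*90/403)
A=np.stack([d1,-d2],1); k=np.linalg.lstsq(A,o2-o1,rcond=None)[0]
print(o1+k[0]*d1,o2+k[1]*d2, onz(t,204.6,246.6,85))
print(tooldelta([530,168,225]))
E
```

```text
[531.66695585 171.36393979  78.32919403] [533.06847649 173.86651018  79.12389355] [530.54813615 169.87217858  85.        ]
[14.79624978 30.44062723 -1.11958676]
```

>>> step_arm --increments '[[[15,30.6,0],[0,0,0],15],[[15,30.6,0],[0,0,0],15],[[15,30.6,0],[0,0,0],15],[[15,30.6,0],[0,0,0],15],[[15,30.6,0],[0,0,0],15],[[15,30.6,0],[0,0,0],15],[[15,30.6,2],[0,0,0],15],[[15,30.6,2],[0,0,0],15]]'

```text
time_s: 4.97
eef_pos: [528.3, 170.0, 192.8]
ee_rot: [-0.003, 0.229, 0.974, -0.001]
force: [-0.1, -1.0, -7.6]
grip_width: 0.3
grip_force: 109.6
```

```bash
python3 - <<'E'
from h import *
c=cap('wrist','w2.png'); s=ctrl.sense(); print(s['eef_pos'],s['force'],tooldelta([531,170,180]))
E
```

```text
[529.0471431  169.75712407 194.07838433] [ 0.62536184 -0.75913767 -6.06928853] [-0.16730514  0.1110083   1.40727453]
```

View pics/w2.png

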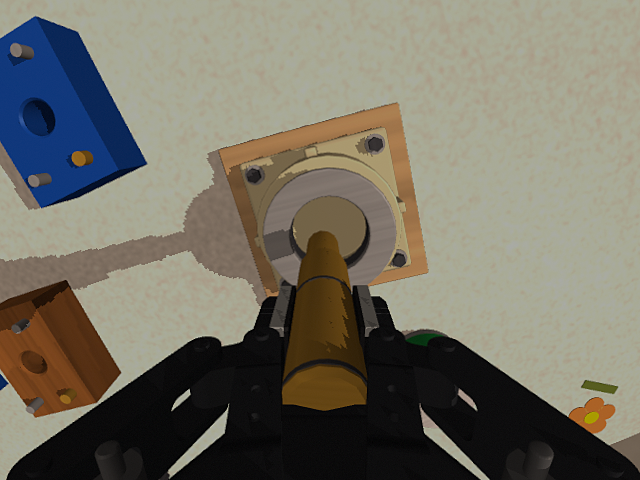

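The wrist view shows the drift held over the cup. The ring spans columns 262–397 and rows 168–290, and the opening is centred near (330,229).

```bash
python3 - <<'E'
from h import *
c=cap('wrist'); print(onz(c,330,229,85))
for u,v in [(262,229),(397,229),(330,168)]: print(onz(c,u,v,85))
print(proj(c,[531,170,85]))
s=ctrl.sense();print(s['eef_pos'],s['force'])
E
```

```text
[527.63331408 177.06439512  85.        ]
[504.31650268 130.26054886  85.        ]
[550.61645219 223.2553933   85.        ]
[486.0839257  197.47132384  85.        ]
[323.71815356 236.65361651]
[529.55300307 169.64094002 194.96365639] [ 0.30637446 -0.18636537 -6.76845842]
```

>>> step_arm --increments '[[[-0.1,4.6,0],[0,0,0],15],[[-0.1,4.6,1.5],[0,0,0],15],[[-0.1,4.6,2.0],[0,0,0],15],[[-0.1,4.6,2.2],[0,0,0],15],[[-0.1,4.6,2.2],[0,0,0],15]]'

```text
time_s: 5.7
eef_pos: [551.0, 210.2, 173.6]
ee_rot: [0.0, 0.229, 0.973, 0.0]
force: [-0.6, 0.7, -7.5]
grip_width: 0.3
grip_force: 110.8
```

>>> step_arm --increments '[[[0,0,0.2],[0,0,0],15],[[0,0,0.2],[0,0,0],15]]'

```text
time_s: 5.95
eef_pos: [551.1, 210.5, 171.4]
ee_rot: [0.0, 0.229, 0.973, 0.0]
force: [-0.6, 0.1, -6.6]
grip_width: 0.304
grip_force: 110.9
```

>>> step_arm --increments '[[[0,0,-1.2],[0,0,0],15],[[0,-5,-1.2],[0,0,0],15],[[0,-8.6,-1.2],[0,0,0],15],[[0,-8.6,-0.3],[0,0,0],15],[[0,-8.6,0],[0,0,0],15],[[0,-8.6,0],[0,0,0],15]]'

```text
time_s: 6.7
eef_pos: [512.9, 134.2, 171.3]
ee_rot: [0.0, 0.228, 0.974, 0.0]
force: [-0.3, -0.5, -6.8]
grip_width: 0.301
grip_force: 111.6
```

>>> step_arm --increments '[[[0,0,0.15],[0,0,0],15],[[0,0,0.15],[0,0,0],15],[[0,0,0.3],[0,0,0],15],[[0,0,0.3],[0,0,0],15]]'

```text
time_s: 7.2
eef_pos: [512.9, 133.9, 168.4]
ee_rot: [0.0, 0.229, 0.973, 0.0]
force: [-0.3, 0.6, 1.7]
grip_width: 0.3
grip_force: 112.3
```

>>> step_arm --increments '[[[0,0,-1.2],[0,0,0],15],[[0,5,-1.2],[0,0,0],15],[[0,8.6,-1.2],[0,0,0],15],[[0,8.6,-0.3],[0,0,0],15],[[0,8.6,-0.1],[0,0,0],15],[[0,8.6,0],[0,0,0],15],[[0,8.6,0],[0,0,0],15]]'

```text
time_s: 8.07
eef_pos: [551.1, 210.5, 169.0]
ee_rot: [0.001, 0.229, 0.973, 0.001]
force: [0.7, 4.4, 0.5]
grip_width: 0.298
grip_force: 112.3
```

>>> step_arm --increments '[[[0,0,-1.2],[0,0,0],15],[[4.3,-4.3,-1.2],[0,0,0],15],[[4.3,-4.3,-1.2],[0,0,0],15],[[4.3,-4.3,-0.3],[0,0,0],15],[[4.3,-4.3,-0.1],[0,0,0],15],[[4.3,-4.3,0],[0,0,0],15],[[4.3,-4.3,0],[0,0,0],15]]'

```text
time_s: 8.95
eef_pos: [493.7, 191.1, 168.6]
ee_rot: [0.0, 0.229, 0.973, -0.0]
force: [-2.4, -2.8, 1.3]
grip_width: 0.3
grip_force: 112.8
```

Contact there too. Now the opposite side (−x).

>>> step_arm --increments '[[[0,0,-1.2],[0,0,0],15],[[-5,0,-1.2],[0,0,0],15],[[-8.6,0,-1.2],[0,0,0],15],[[-8.6,0,-0.3],[0,0,0],15],[[-8.6,0,-0.1],[0,0,0],15],[[-8.6,0,0],[0,0,0],15],[[-8.6,0,0],[0,0,0],15]]'

```text
time_s: 9.82
eef_pos: [570.1, 153.3, 168.8]
ee_rot: [0.0, 0.229, 0.974, -0.0]
force: [-0.8, -2.7, -3.0]
grip_width: 0.301
grip_force: 112.5
```

>>> step_arm --increments '[[[0,0,0.2],[0,0,0],15],[[0,0,0.2],[0,0,0],15],[[0,0,-1],[0,0,0],15],[[5,0,-1],[0,0,0],15],[[8.6,0,-1],[0,0,0],15],[[8.6,0,-0.2],[0,0,0],15],[[8.6,0,0.2],[0,0,0],15],[[8.6,0,0.2],[0,0,0],15]]'

```text
time_s: 10.82
eef_pos: [493.7, 191.3, 166.1]
ee_rot: [-0.0, 0.229, 0.973, 0.0]
force: [-0.6, 1.2, -3.4]
grip_width: 0.299
grip_force: 112.2
```

>>> step_arm --increments '[[[0,0,-1],[0,0,0],15],[[-4.3,4.3,-1],[0,0,0],15],[[-4.3,4.3,-1],[0,0,0],15],[[-4.3,4.3,-0.4],[0,0,0],15],[[-4.3,4.3,0],[0,0,0],15],[[-4.3,4.3,0],[0,0,0],15]]'

```text
time_s: 11.58
eef_pos: [550.6, 210.5, 166.4]
ee_rot: [0.0, 0.229, 0.973, -0.0]
force: [0.1, 0.1, -7.7]
grip_width: 0.304
grip_force: 112.3
```

>>> step_arm --increments '[[[0,0,-1],[0,0,0],15],[[0,-5,-1],[0,0,0],15],[[0,-8.6,-1],[0,0,0],15],[[0,-8.6,-0.2],[0,0,0],15],[[0,-8.6,0],[0,0,0],15],[[0,-8.6,0],[0,0,0],15]]'

```text
time_s: 12.32
eef_pos: [512.9, 134.2, 166.4]
ee_rot: [0.0, 0.228, 0.974, 0.0]
force: [-0.4, -1.0, -6.5]
grip_width: 0.304
grip_force: 112.3
```

>>> step_arm --increments '[[[0,0,0.2],[0,0,0],15],[[0,0,0.2],[0,0,0],15],[[0,0,-1],[0,0,0],15],[[0,5,-1],[0,0,0],15],[[0,8.6,-1],[0,0,0],15],[[0,8.6,-0.2],[0,0,0],15],[[0,8.6,0.2],[0,0,0],15],[[0,8.6,0.2],[0,0,0],15]]'

```text
time_s: 13.32
eef_pos: [550.8, 210.2, 164.4]
ee_rot: [0.0, 0.229, 0.973, 0.0]
force: [0.1, 2.8, -4.9]
grip_width: 0.302
grip_force: 112.5
```

>>> step_arm --increments '[[[0,0,-1],[0,0,0],15],[[4.3,-4.3,-1],[0,0,0],15],[[4.3,-4.3,-1],[0,0,0],15],[[4.3,-4.3,-0.2],[0,0,0],15],[[4.3,-4.3,0],[0,0,0],15],[[4.3,-4.3,0],[0,0,0],15]]'

```text
time_s: 14.08
eef_pos: [493.8, 191.3, 164.1]
ee_rot: [0.0, 0.229, 0.973, -0.0]
force: [-1.1, -0.1, -6.6]
grip_width: 0.306
grip_force: 112.8
```

>>> step_arm --increments '[[[0,0,-1],[0,0,0],15],[[-5,0,-1],[0,0,0],15],[[-8.6,0,-1],[0,0,0],15],[[-8.6,0,-0.2],[0,0,0],15],[[-8.6,0,0],[0,0,0],15],[[-8.6,0,0],[0,0,0],15]]'

```text
time_s: 14.82
eef_pos: [570.1, 153.4, 164.8]
ee_rot: [0.0, 0.229, 0.974, 0.0]
force: [0.0, -1.2, -4.7]
grip_width: 0.303
grip_force: 112.7
```

>>> step_arm --increments '[[[0,0,0.2],[0,0,0],15],[[0,0,0.2],[0,0,0],15],[[0,0,-1],[0,0,0],15],[[5,0,-1],[0,0,0],15],[[8.6,0,-1],[0,0,0],15],[[8.6,0,-0.2],[0,0,0],15],[[8.6,0,0.2],[0,0,0],15],[[8.6,0,0.2],[0,0,0],15]]'

```text
time_s: 15.82
eef_pos: [493.6, 191.2, 162.1]
ee_rot: [-0.0, 0.229, 0.973, 0.0]
force: [-0.8, -0.4, -5.0]
grip_width: 0.302
grip_force: 112.8
```

>>> step_arm --increments '[[[0,0,-1],[0,0,0],15],[[-4.3,4.3,-1],[0,0,0],15],[[-4.3,4.3,-1],[0,0,0],15],[[-4.3,4.3,-0.2],[0,0,0],15],[[-4.3,4.3,0.1],[0,0,0],15],[[-4.3,4.3,0.1],[0,0,0],15]]'

```text
time_s: 16.58
eef_pos: [550.6, 210.5, 161.6]
ee_rot: [0.0, 0.229, 0.973, -0.0]
force: [-0.7, -0.0, -3.3]
grip_width: 0.303
grip_force: 113.2
```

>>> step_arm --increments '[[[0,0,-1],[0,0,0],15],[[0,-5,-1],[0,0,0],15],[[0,-8.6,-1],[0,0,0],15],[[0,-8.6,-0.2],[0,0,0],15],[[0,-8.6,0],[0,0,0],15],[[0,-8.6,0],[0,0,0],15]]'

```text
time_s: 17.32
eef_pos: [513.1, 133.9, 161.8]
ee_rot: [0.001, 0.228, 0.974, -0.0]
force: [-2.4, -3.4, -1.0]
grip_width: 0.304
grip_force: 113.5
```

>>> step_arm --increments '[[[0,0,0.1],[0,0,0],15],[[0,0,0.1],[0,0,0],15],[[0,0,-1],[0,0,0],15],[[0,5,-1],[0,0,0],15],[[0,8.6,-1],[0,0,0],15],[[0,8.6,-0.1],[0,0,0],15],[[0,8.6,0.1],[0,0,0],15],[[0,8.6,0.1],[0,0,0],15]]'

```text
time_s: 18.32
eef_pos: [551.1, 211.0, 160.9]
ee_rot: [0.001, 0.229, 0.973, 0.001]
force: [0.7, 3.2, -1.6]
grip_width: 0.302
grip_force: 113.1
```

>>> step_arm --increments '[[[0,0,-1],[0,0,0],15],[[4.3,-4.3,-1],[0,0,0],15],[[4.3,-4.3,-1],[0,0,0],15],[[4.3,-4.3,-0.2],[0,0,0],15],[[4.3,-4.3,0.1],[0,0,0],15],[[4.3,-4.3,0.1],[0,0,0],15]]'

```text
time_s: 19.08
eef_pos: [494.3, 191.1, 160.6]
ee_rot: [0.001, 0.229, 0.973, -0.0]
force: [-3.8, -2.4, 7.5]
grip_width: 0.303
grip_force: 114.8
```

>>> step_arm --increments '[[[0,0,-1],[0,0,0],15],[[-5,0,-1],[0,0,0],15],[[-8.6,0,-1],[0,0,0],15],[[-8.6,0,-0.2],[0,0,0],15],[[-8.6,0,0],[0,0,0],15],[[-8.6,0,0],[0,0,0],15]]'

```text
time_s: 19.82
eef_pos: [571.5, 152.5, 160.7]
ee_rot: [0.002, 0.229, 0.973, -0.0]
force: [2.6, -5.2, 2.2]
grip_width: 0.301
grip_force: 114.0
```

>>> step_arm --increments '[[[0,0,0.15],[0,0,0],15],[[0,0,0.15],[0,0,0],15]]'

```text
time_s: 20.08
eef_pos: [571.7, 152.4, 160.6]
ee_rot: [0.003, 0.229, 0.974, -0.0]
force: [1.3, -6.2, 10.8]
grip_width: 0.303
grip_force: 115.1
```

>>> step_arm --increments '[[[0,0,-1],[0,0,0],15],[[5,0,-1],[0,0,0],15],[[8.6,0,-1],[0,0,0],15],[[8.6,0,-0.3],[0,0,0],15],[[8.6,0,0],[0,0,0],15],[[8.6,0,0.1],[0,0,0],15],[[8.6,0,0.1],[0,0,0],15]]'

```text
time_s: 20.95
eef_pos: [493.3, 192.1, 160.3]
ee_rot: [0.0, 0.229, 0.973, 0.001]
force: [-13.4, 1.1, 29.7]
grip_width: 0.3
grip_force: 116.9
```

>>> step_arm --increments '[[[0,0,-1],[0,0,0],15],[[-4.3,4.3,-1],[0,0,0],15],[[-4.3,4.3,-1],[0,0,0],15],[[-4.3,4.3,-0.3],[0,0,0],15],[[-4.3,4.3,0],[0,0,0],15],[[-4.3,4.3,0],[0,0,0],15]]'

```text
time_s: 21.7
eef_pos: [551.6, 210.6, 160.4]
ee_rot: [0.003, 0.229, 0.973, 0.001]
force: [-4.8, -1.1, 17.7]
grip_width: 0.301
grip_force: 115.6
```

>>> step_arm --increments '[[[0,0,-1],[0,0,0],15],[[0,-5,-1],[0,0,0],15],[[0,-8.6,-1],[0,0,0],15],[[0,-8.6,-0.3],[0,0,0],15],[[0,-8.6,0],[0,0,0],15],[[0,-8.6,0],[0,0,0],15]]'

```text
time_s: 22.45
eef_pos: [512.9, 132.2, 160.2]
ee_rot: [0.001, 0.228, 0.974, -0.002]
force: [-11.4, -10.8, 27.9]
grip_width: 0.301
grip_force: 117.4
```

>>> step_arm --increments '[[[0,0,-1],[0,0,0],15],[[-4.3,4.3,-1],[0,0,0],15],[[-4.3,4.3,-1],[0,0,0],15],[[-4.3,4.3,-0.3],[0,0,0],15],[[-4.3,4.3,0],[0,0,0],15],[[-4.3,4.3,0],[0,0,0],15]]'

```text
time_s: 23.2
eef_pos: [570.7, 153.3, 160.4]
ee_rot: [0.002, 0.229, 0.973, 0.001]
force: [-3.9, -0.0, 17.8]
grip_width: 0.301
grip_force: 115.6
```

>>> step_arm --increments '[[[0,0,-6],[0,0,0],15],[[0,0,-6],[0,0,0],15],[[-10.6,-30.9,-6],[0,0,0],15],[[-10.6,-30.9,-6],[0,0,0],15],[[-10.6,-30.9,-6],[0,0,0],15],[[-10.6,-30.9,-6],[0,0,0],15],[[-10.6,-30.9,-6],[0,0,0],15],[[-10.6,-30.9,-6],[0,0,0],15]]'

```text
time_s: 24.2
eef_pos: [525.8, -173.7, 215.0]
ee_rot: [-0.001, 0.231, 0.973, 0.0]
force: [0.5, 0.8, -7.3]
grip_width: 0.303
grip_force: 113.2
```

>>> step_arm --increments '[[[0,0,0],[0,0,0],15],[[0,0,0],[0,0,0],15]]'

```text
time_s: 24.45
eef_pos: [527.3, -169.4, 216.1]
ee_rot: [-0.001, 0.228, 0.974, 0.0]
force: [-0.1, -0.5, -7.4]
grip_width: 0.305
grip_force: 113.1
```

```bash
python3 - <<'E'
from h import *
c=cap('wrist'); s=ctrl.sense(); print(s['eef_pos'],s['ee_rot'],s['force'],tooldelta([528.3,-171.7,218.6]))
b=cap('scene')['img'][180:270,350:460][:,:,::-1]
w=c['img'][:,:,::-1][60:460,140:500]
cv2.imwrite('pics/crop3.png',np.hstack([w,cv2.resize(b,(440,400),interpolation=2)]))
E
```

```text
[ 527.49330494 -169.35775924  216.2677686 ] [-3.47452090e-04  2.28040968e-01  9.73651434e-01  2.84927840e-04] [-3.47650174e-03  1.36673588e+00 -7.97853947e+00] [-0.17610195 -0.17394853 -0.23343422]
```

View pics/crop3.png

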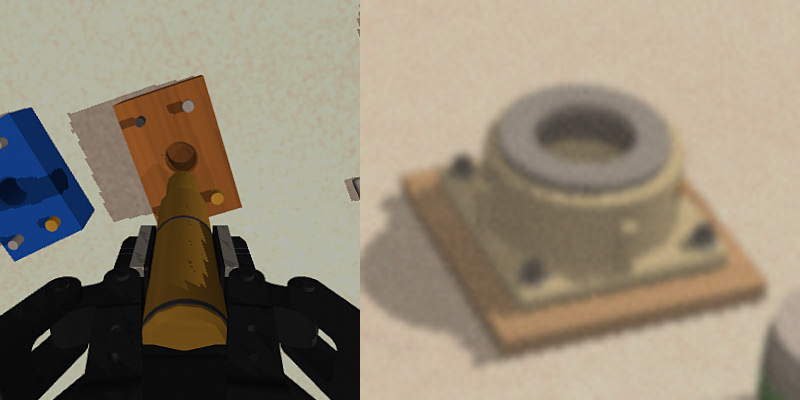

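The cup now looks flush with the housing (right crop). In the wrist view the hole is at crop (181,156), which is pixel (321,216).

```bash
python3 - <<'E'
from h import *
c=cap('wrist'); s=ctrl.sense(); p=onz(c,321,216,50); print(p, s['eef_pos'],tooldelta([528.3,-172.5,105]),tooldelta([p[0],p[1],105]))
E
```

```text
[ 526.97573288 -170.40904382   50.        ] [ 527.62155568 -169.65090139  216.51897958] [-0.19001901 -0.22710984 11.15181234] [ 0.0214894  -0.09857191 11.15188632]
```

>>> step_arm --increments '[[[-0.15,-0.2,0],[0,0,0],15],[[-0.15,-0.2,5],[0,0,0],15],[[-0.15,-0.2,7],[0,0,0],15],[[-0.15,-0.2,8.5],[0,0,0],15],[[-0.15,-0.2,10],[0,0,0],15],[[-0.15,-0.2,11.5],[0,0,0],15],[[-0.15,-0.2,11.5],[0,0,0],15]]'

```text
time_s: 25.48
eef_pos: [527.5, -173.0, 100.6]
ee_rot: [-0.001, 0.229, 0.973, 0.0]
force: [-1.0, -0.2, -7.2]
grip_width: 0.301
grip_force: 112.8
```

Inside the hole with no side load. Lower it to the seat.

>>> step_arm --increments '[[[0,0,0.2],[0,0,0],15],[[0,0,0.35],[0,0,0],15],[[0,0,0.35],[0,0,0],15]]'

```text
time_s: 25.85
eef_pos: [528.0, -173.3, 98.3]
ee_rot: [0.0, 0.229, 0.973, -0.0]
force: [0.8, -0.5, -7.4]
grip_width: 0.301
grip_force: 112.9
```

>>> step_arm --increments '[[[0,0,0.15],[0,0,0],15],[[0,0,0.15],[0,0,0],15]]'

```text
time_s: 26.1
eef_pos: [528.2, -173.5, 97.2]
ee_rot: [0.001, 0.229, 0.973, -0.0]
force: [-1.0, 0.9, -1.3]
grip_width: 0.3
grip_force: 113.7
```

>>> step_arm --increments '[[[0,0,0.02],[0,0,0],40],[[0,0,0],[0,0,0],70],[[0,0,0],[0,0,0],100],[[0,0,0],[0,0,0],100],[[0,0,-3],[0,0,0],100],[[0,0,-8],[0,0,0],100],[[0,0,-14],[0,0,0],100],[[0,0,-14],[0,0,0],100]]' --squeeze 20

```text
time_s: 27.1
eef_pos: [529.4, -174.0, 241.2]
ee_rot: [0.004, 0.229, 0.973, -0.001]
force: [0.1, 0.8, 0.1]
grip_width: 1.002
grip_force: 0.0
```

```bash
python3 - <<'E'
from h import *
w=cap('wrist')['img'][60:460,140:500,::-1]; b=cap('top')['img'][195:305,150:270,::-1]
s=ctrl.sense(); print(s['eef_pos'],s['force'],s['grip_width'])
cv2.imwrite('pics/crop4.png',np.hstack([w,cv2.resize(b,(436,400),interpolation=2)]))
E
```

```text
[ 527.85118388 -173.25388924  236.46806741] [ 0.1332914  -0.28728527 -0.97549307] 0.9974531541926204
```

View pics/crop4.png

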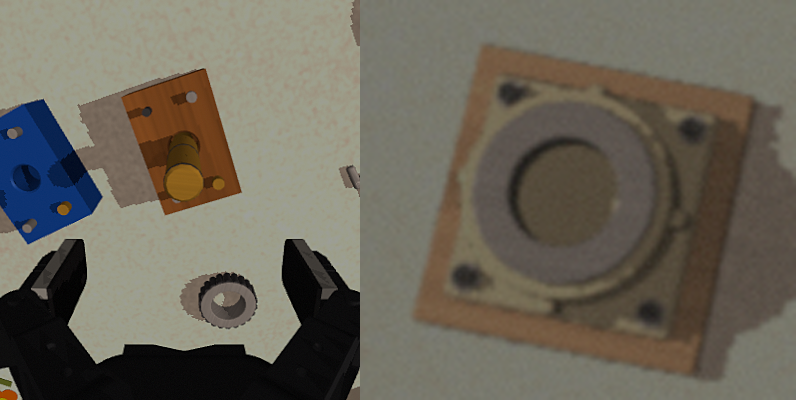

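The drift stands upright in its hole (crop (183,182)) with the gripper clear of it. The cup ring sits concentric and flush on the boss (crop (560,190)). I'm handing the job in.

```bash
python3 -c "
from rig import ctrl
print(ctrl.finish_job())"
```

```text
the job is handed in; nothing more can be done
None
```

The cup is tapped down with its flange on the housing: the drift met a hard stop at all four points round the rim, heights agreeing within about 0.4 mm. The drift is back in its hole, nothing else was touched, and the job was handed in at about 27 s.

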